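Close the junction housing with its pinned cover

ROBOT

A 6-joint arm with a two-finger parallel gripper is mounted at the origin on the work surface. World frame = base frame: x ahead of the robot, y to its left, z up, the work surface at z = 0. Lengths are in m, angles in degrees, forces in N, time in s.
With the tool pointing down it reaches from about 0.4 to 0.825 m from the base axis. Payload 7 kg.
Tool frame: the origin (TCP) lies midway between the tips of the shut fingers; the grasp point (between the pads) lies hold_point_z behind it (hold_point_z is the distance from the TCP to the grasp point, in m); z points along the fingers, y is the line along which they close (so a half turn about z gives the same grasp; the last joint's range is limited). The gripper opens to 88 mm and grips with 3 to 60 N. Pads are 19 mm wide; open, the fingers measure 130 mm over their backs; the gripper's body (78 mm by 193 mm) begins 47 mm behind the grasp point.
Start: joints at [90.418, 20.546, 0.682, 0, -70.136, -16.507], TCP at [0.187, 0.649, 0.227] pointing down, gripper open.
Joint ranges: [-176.03, 176.03], [-82.01, 121.73], [-58.28, 71.71], [-173.87, 95.51], [-174.79, -0.11], [-173.66, 173.66]. Speed limits (degrees/s): [136.94, 136.94, 172.46, 180, 180, 180].

INTERFACE

Orientations are given as [roll, pitch, yaw] about the fixed x, y, z axes, in that order (R = Rz(yaw) Ry(pitch) Rx(roll)).
In Python, from plant import * gives the robot as it stands.
- The arm moves only by the tool step_arm, never from a script. Its argument "steps" is a list that holds one entry, the list of rows, each a list of 6 numbers: the shift along the tool's x, y, z scaled (see below), then the turn, a rotation vector about the tool's x, y, z scaled (see below). In form: [[[tx, ty, tz, wx, wy, wz], ...]]. A call has 1 to 20 rows; each row is the pose to reach, as a shift and turn from the pose commanded when the call began, along the tool's axes at that moment; what a row does not reach only later rows make up. The controller multiplies each number of a shift by 100 mm and each number of a turn by 0.5 rad. A row lasts 1/10 s, in which the tool goes at most 50 mm and 8.59 degrees, less where a joint would pass 70% of its speed; a pose out of reach is approached as far as the arm can. A call with a number of a shift or a turn outside -1 to 1 is refused whole. A call with a gripper value outside its range is refused whole. "jaw" is the closure in counts, from 0 (fully open) to 255 (shut), set as the call begins (left out, the last holds). The fingers move at their own pace and stop on an object; the grip force is fixed at half the most. Time passes only in rows, so rows that repeat a pose let the fingers close. It gives the time, the measured TCP pose, the force, the opening and the grip force at its end, in the units of the state.
- get_obs(): the state, without advancing time (a new reading comes with each control period).
- snapshot(name): name is "scene" or "side" or "wrist"; returns (picture, depth): 420x560x3 uint8, red, green, blue; 420x560 float32, m along the optical axis (not along the pixel's ray), 0 where there is no reading.
- calibration(name): a dict with "mtx" (3x3 intrinsics, pixels), "rvec" (rotation vector, rad) and "tvec" (3), from world to camera coordinates, as OpenCV has them. Camera axes: x right, y down, z forward; pixel columns grow to the right and rows downward; lengths in m; the calibration is good to about 2 mm. A picture is of the moment at which its call begins: read the wrist's pose just before it. calibration takes no time and is no camera call; for the wrist camera it gives the pose at the moment of the call.
- close_job(): hands the job in; it is judged then, once.
The state is a dict: "clock": time; "joint_pos": joint angles; "qvel": joint speeds; "tau": joint torques, N m; "tool_pos": TCP position; "orientation": TCP orientation; "force": force on the tool from outside, world axes, zero at the start; "moment": the same for the moment, N m; "opening": finger opening in m; "gripper_force": force on a finger pad.
Only numpy, scipy, OpenCV 4.12 (cv2) and the standard library are available. Lean on these libraries where they do the work, as an engineer would, in place of code of your own. Each camera call takes 0.05 s, during which the arm holds its last target. There are 200 camera calls.

TASK

Draw the white cover with the black rib out of the slotted rack and lay it down flat by itself on the bench, rib up, letting go of it. Then take it up again by its rib and lower it, not drop it, onto the open metal housing so that both its holes go over the two brass pins and it sits fully home and flat on the rim; let go. Leave the two other panels standing in the rack and do not shift the bottle or the parts bin.

Things in the scene. Friction and masses are not known exactly. Their poses are not given: they have to be found in the camera images.
- cover_mid (a point): Centre of the loose white cover plate, 130 x 90 x 8 mm, 150 g (rib excluded). Axes: x = normal, out of the face with the rib; y = along the 130 mm; z = along the 90 mm, towards the edge with the holes. Black rib at the face's middle: 90 mm along y, 14 mm wide, 24 mm proud. Starts upright in a rack slot, z up, its holes and yellow stripe at the top, lower edge 8 mm above the bench.
- cover_hole_a (a point): Centre (mid thickness) of one 12 mm through hole of the cover: 52 mm along +y and 30 mm along +z from cover_mid. Axes as cover_mid. It belongs on pin_a.
- cover_hole_b (a point): Centre of the other 12 mm hole: 52 mm along -y and 30 mm along +z from cover_mid. It belongs on pin_b.
- rack: Fixed black rack, 160 (x) x 156 (y) mm, origin at the centre of its underside. Three slots 11 mm wide run along y, centres at x = -55, 0, +55 mm: any may hold the cover, its rib facing the rack's +x; the others hold the green and blue panels. Slot floors 8 mm up; end combs (beyond 51 mm either way along y) 48 mm high; open in the middle.
- panel_green_mid (a point): Centre of the green panel, 130 x 90 x 8 mm, about 160 g, no rib; stands in another slot of the rack, same axes as the cover (x normal, y length, z up). Bystander.
- panel_blue_mid (a point): Centre of the blue panel, the same size as the green; stands in the remaining slot. Bystander.
- housing: Fixed open-topped aluminium box, outside 94 mm (its x) x 134 mm (its y) x 55 mm high, origin at the centre of its underside, z up. Two brass pins stand on its rim corners at its +x side, where its rim and outer wall have a yellow stripe.
- seat (a point): Where cover_mid lies when the cover is home: 59 mm above the underside of the housing's centre (4 mm above the rim). Axes as the housing. The seated cover has its x up, its z along the housing's +x (yellow stripes on the same side), its y along the housing's -y; it does not go on the other way round.
- pin_a (a point): Foot of one pin, at rim height (55 mm), 30 mm along the housing's +x and 52 mm along its -y from the centre. The pin is 8 mm in diameter, 13 mm high, the last 5 mm tapered to 3.6 mm; it has 2 mm play all round in the cover's hole.
- pin_b (a point): Foot of the other pin, alike, 30 mm along the housing's +x and 52 mm along its +y.
- bottle_mid (a point): Centre of a loose upright amber bottle, 54 mm in diameter, 130 mm high. Bystander.
- bin_mid (a point): Centre of a loose blue open parts bin, 70 mm (its x) x 100 mm (its y) x 45 mm high, 300 g. Bystander.
There are look-alikes about, which are no part of the job. Of the things that look like the housing, take the one that is nearest to the robot's base at the start.

How it is judged:
By the outcome, as a careful person would: the job done as asked, in the order asked, and still so for the second after the job is handed in, with the robot touching nothing.
It also fails if it takes over 67 s, if anything falls off the work surface, if the arm or the gripper's body presses on something with over 40 N, if the wrist force passes 120 N, or if a joint passes its speed limit or range.

## Working session

There is one attempt and no reset: what is moved stays moved. The work goes in short steps, Python scripts to look and compute and a tool call to move; the robot and the scene stay as the last step left them, time stands still between calls to the robot, and variables do not carry over. Pictures are saved under pics/ and viewed, at most 10 in all, crops included, and the job is handed in when it is done.

Besides the shell and the picture viewer there is one more tool, called after ">>>" as name(argument=value, ...), one argument or row to a line, values as JSON. step_arm: Moves the arm, as the interface text tells. Its arguments: {"type":"object","properties":{"steps":{"type":"array","items":{"type":"array","items":{"type":"array","items":{"type":"number","minimum":-1,"maximum":1}}}},"jaw":{"type":"number"}},"required":["steps"]}

```bash
mkdir -p pics; ls
python3 - <<'E'
from plant import *
import cv2,numpy as np
o=get_obs();print({k:o[k] for k in("clock","tool_pos","orientation","opening")}, [k for k in o])
for n in("scene","side"):
    p,d=snapshot(n);c=calibration(n);cv2.imwrite(f"pics/{n}0.png",p[:,:,::-1]);np.savez(f"{n}0.npz",p=p,d=d,**c)
    R=cv2.Rodrigues(np.array(c["rvec"],float))[0];print(n,-R.T@np.array(c["tvec"]).ravel(),R[2],c["mtx"])
E
```

```text
pics
{'clock': 0.0, 'tool_pos': array([0.18691419, 0.64805127, 0.22560339]), 'orientation': array([ 1.79900815e+02, -7.78224099e-03, -1.60951387e+01]), 'opening': 0.08779973070828695} ['clock', 'joint_pos', 'qvel', 'tau', 'tool_pos', 'orientation', 'force', 'moment', 'gripper_force', 'opening']
scene [ 1.08237774 -0.53662275  1.193601  ] [-0.40854026  0.30329113 -0.86087708] [[447.28352007   0.         275.07924604]
 [  0.         447.28352007 200.33510512]
 [  0.           0.           1.        ]]
side [-0.54380052  0.98193568  0.95589065] [ 0.6057997  -0.63279816 -0.48225844] [[538.42104988   0.         279.76920327]
 [  0.         538.42104988 208.6282423 ]
 [  0.           0.           1.        ]]
```

View pics/scene0.png

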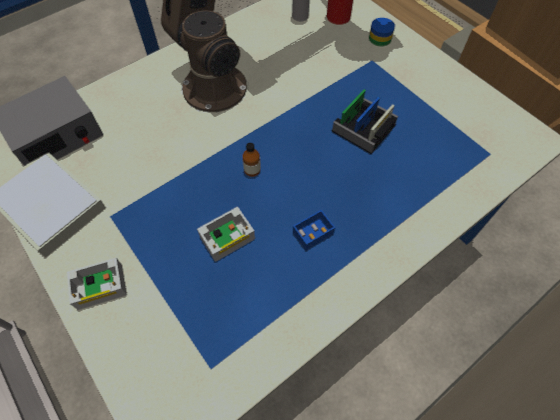

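View pics/side0.png

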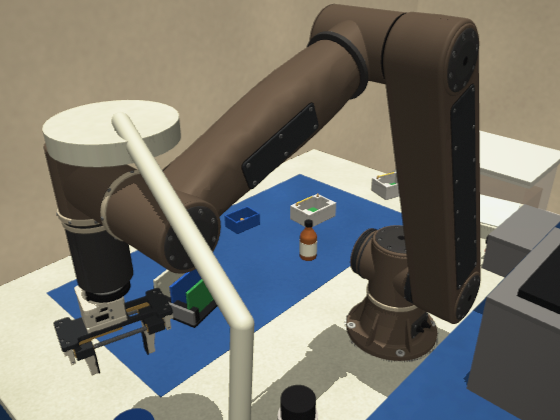

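The scene view shows housings at (226,233) and (97,283), with the rack at (365,122): green panel left, blue middle, white cover right. The bottle is at (251,160) and the bin at (313,230). In the side view the arm covers part of the rack.

```bash
cat > h.py <<'E'
import cv2,numpy as np
def cam(c):
    return np.array(c["mtx"],float),cv2.Rodrigues(np.array(c["rvec"],float))[0],np.array(c["tvec"],float).ravel()
def cloud(d,c):
    K,R,t=cam(c);v,u=np.mgrid[:d.shape[0],:d.shape[1]]
    P=np.stack([(u-K[0,2])/K[0,0]*d,(v-K[1,2])/K[1,1]*d,d],-1)
    return (P-t)@R
def plane(uv,z,c):
    K,R,t=cam(c);C=-R.T@t
    r=np.c_[np.atleast_2d(uv),np.ones(len(np.atleast_2d(uv)))]@np.linalg.inv(K).T@R
    return C+r*((z-C[2])/r[:,2])[:,None]
def proj(X,c):
    K,R,t=cam(c);q=(np.atleast_2d(X)@R.T+t)@K.T
    return q[:,:2]/q[:,2:]
E
python3 - <<'E'
from h import *
f=np.load("scene0.npz");W=cloud(f["d"],f)
for n,u,v in[("house",226,233),("h2",97,283),("rack",365,122),("bottletop",250,148),("bin",313,230),("base",213,85),("mat1",112,216),("mat2",374,65),("mat3",489,155),("mat4",211,357)]:print(n,W[v,u].round(3))
print(proj([[0.187,.648,.226],[0,0,0],[.5,.3,0]],f))
def blob(n,u,v,r,z0,z1):
    m=np.zeros(W.shape[:2],bool);m[v-r:v+r,u-r:u+r]=1
    m&=(W[...,2]>z0)&(W[...,2]<z1);P=W[m]
    b=cv2.minAreaRect((P[:,:2]*1000).astype(np.float32));print(n,m.sum(),b,np.median(P,0).round(3));return m,P
blob("house",226,233,34,.045,.064);blob("bin",313,230,25,.035,.055);blob("bottle",250,158,20,.03,.14);blob("rackall",365,122,36,.035,.055)
# panels
hsv=cv2.cvtColor(f["p"],cv2.COLOR_RGB2HSV)
m=np.zeros(W.shape[:2],bool);m[86:158,325:405]=1
m&=(W[...,2]>.06)&(W[...,2]<.12)
for n,k in(("green",(hsv[...,0]>40)&(hsv[...,0]<85)&(hsv[...,1]>100)),("blue",(hsv[...,0]>95)&(hsv[...,0]<130)&(hsv[...,1]>100)),("white",(hsv[...,1]<60)&(hsv[...,2]>120))):
    P=W[m&k];print(n,len(P),P.min(0).round(3),P.max(0).round(3),P.mean(0).round(3),cv2.minAreaRect((P[:,:2]*1000).astype(np.float32)))
cv2.imwrite("pics/crop.png",np.hstack([cv2.resize(f["p"][80:160,325:405,::-1],(400,400),interpolation=2),cv2.resize(f["p"][195:275,185:265,::-1],(400,400),interpolation=2)]))
E
```

```text
house [ 0.523 -0.303  0.016]
h2 [ 0.431 -0.673  0.015]
rack [0.482 0.287 0.046]
bottletop [ 0.389 -0.111  0.131]
bin [ 0.667 -0.09   0.002]
base [ 0.065 -0.034  0.084]
mat1 [ 0.259 -0.542  0.007]
mat2 [ 0.273  0.542 -0.004]
mat3 [0.811 0.539 0.004]
mat4 [ 0.786 -0.532  0.003]
[[390.61539079 -12.90077889]
 [214.05816457  87.5136017 ]
 [369.28786644 132.29873244]]
house 591 ((532.1013793945312, -305.52557373046875), (135.20448303222656, 98.13011932373047), 84.5109634399414) [ 0.536 -0.308  0.054]
bin 261 ((675.3639526367188, -96.6844711303711), (102.60454559326172, 72.34514617919922), 82.92239379882812) [ 0.677 -0.096  0.043]
bottle 403 ((388.3948669433594, -108.7324447631836), (54.4333381652832, 43.430702209472656), 61.209083557128906) [ 0.393 -0.113  0.083]
rackall 714 ((478.1036376953125, 297.46954345703125), (160.5410614013672, 163.0635223388672), 13.611392974853516) [0.482 0.251 0.046]
green 198 [0.401 0.218 0.061] [0.441 0.346 0.104] [0.426 0.276 0.086] ((423.8550720214844, 282.78717041015625), (13.824178695678711, 131.0159454345703), 15.454405784606934)
blue 214 [0.407 0.229 0.06 ] [0.518 0.371 0.102] [0.477 0.293 0.085] ((473.5151062011719, 294.80535888671875), (112.30577850341797, 134.69496154785156), 9.691646575927734)
white 66 [0.511 0.248 0.093] [0.546 0.369 0.106] [0.528 0.308 0.098] ((528.4747314453125, 308.4909362792969), (8.38284969329834, 125.30734252929688), 15.507559776306152)
```

View pics/crop.png

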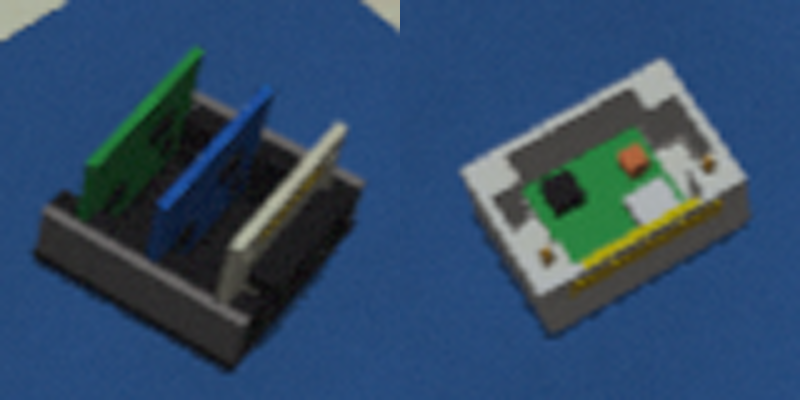

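The crop shows the cover in the outer slot. Its rib face (yellow stripe and dark rib) points away from the robot. The housing's stripe and pins are on its far (+x) side.

I'll write a move planner and go over the rack for a wrist look.

```bash
cat > plan.py <<'E'
# prints step_arm numbers from the current (or given) pose to target poses, split where needed
from h import *
from scipy.spatial.transform import Rotation as Ro
def rot(rpy): return Ro.from_euler("xyz",rpy,degrees=True)
def down(yaw): return rot([180,0,yaw])
def calls(p,R,tp,TR,maxmm=99,rows=True):
    p=np.array(p,float)
    n=1
    while True:
        dv=R.inv().apply(np.array(tp)-p)/n; rv=(R.inv()*TR).as_rotvec()/n
        # later calls see turned axes: use equal turns, recompute per call
        ok=True;out=[];pp,RR=p,R
        for i in range(n):
            q=p+(np.array(tp)-p)*(i+1)/n; RQ=R*Ro.from_rotvec(rv*(i+1))
            a=np.r_[RR.inv().apply(q-pp)/.1,(RR.inv()*RQ).as_rotvec()/.5]
            ok&=np.abs(a).max()<=1; k=int(np.ceil(max(np.linalg.norm(q-pp)/.05,np.linalg.norm(rv)/np.radians(8.59))))
            out.append((k,a.round(3).tolist()));pp,RR=q,RQ
        if ok:break
        n+=1
    for o in out:print(*o)
    return np.array(tp),TR
E
python3 - <<'E'
import plant
from plant import *
from plan import *
print([n for n in dir(plant) if not n.startswith('_')], getattr(plant,'hold_point_z',None))
o=get_obs()
calls(o["tool_pos"],rot(o["orientation"]),[.50,.30,.27],down(-75.5))
E
```

```text
['PlanningError', 'calibration', 'close_job', 'get_obs', 'hold_point_z', 'snapshot'] 0.0188
2 [0.794, 0.496, -0.088, 0.001, -0.0, 0.415]
2 [0.879, 0.321, -0.088, 0.001, -0.0, 0.415]
2 [0.927, 0.133, -0.088, 0.001, -0.0, 0.415]
2 [0.934, -0.06, -0.088, 0.001, -0.0, 0.415]
2 [0.902, -0.251, -0.088, 0.001, -0.0, 0.415]
```

>>> step_arm(
  steps=[
    [[0.79,0.5,-0.09,0,0,0.415],[0.79,0.5,-0.09,0,0,0.415],[0.79,0.5,-0.09,0,0,0.415]],
  ],
  jaw=140,
)

```text
clock: 0.4
tool_pos: [0.2516, 0.5754, 0.2364]
orientation: [180.0, -0.0, -28.2]
force: [0.3, 0.3, 0.3]
opening: 0.0694
gripper_force: 0.0
```

>>> step_arm(
  steps=[
    [[0.88,0.32,-0.09,0,0,0.415],[0.88,0.32,-0.09,0,0,0.415],[0.88,0.32,-0.09,0,0,0.415]],
  ],
)

```text
clock: 0.7
tool_pos: [0.3141, 0.5061, 0.2453]
orientation: [-180.0, -0.0, -40.1]
force: [-0.1, 0.6, 1.4]
opening: 0.0453
gripper_force: 0.0
```

>>> step_arm(
  steps=[
    [[0.93,0.13,-0.09,0,0,0.415],[0.93,0.13,-0.09,0,0,0.415],[0.93,0.13,-0.09,0,0,0.415]],
  ],
)

```text
clock: 1.0
tool_pos: [0.377, 0.4368, 0.2541]
orientation: [-180.0, -0.0, -52.0]
force: [0.3, 0.6, 1.9]
opening: 0.0396
gripper_force: 0.0
```

>>> step_arm(
  steps=[
    [[0.93,-0.06,-0.09,0,0,0.415],[0.93,-0.06,-0.09,0,0,0.415],[0.93,-0.06,-0.09,0,0,0.415]],
  ],
)

```text
clock: 1.3
tool_pos: [0.4392, 0.3678, 0.2629]
orientation: [-180.0, -0.0, -63.9]
force: [-0.3, 1.1, -0.0]
opening: 0.039
gripper_force: 0.0
```

>>> step_arm(
  steps=[
    [[0.9,-0.25,-0.09,0,0,0.415],[0.9,-0.25,-0.09,0,0,0.415],[0.9,-0.25,-0.09,0,0,0.415],[0.9,-0.25,-0.09,0,0,0.415]],
  ],
)

```text
clock: 1.7
tool_pos: [0.4997, 0.3005, 0.2711]
orientation: [180.0, -0.0, -75.6]
force: [-0.7, -0.1, 0.4]
opening: 0.0395
gripper_force: 0.0
```

Run:
```python
from plant import *
from plan import *
o=get_obs();print({k:o[k] for k in("clock","tool_pos","orientation","joint_pos","opening")})
c=calibration("wrist");p,d=snapshot("wrist");cv2.imwrite("pics/w1.png",p[:,:,::-1]);np.savez("w1.npz",p=p,d=d,**c)
K,R,t=cam(c);print(-R.T@t,R[2])
W=cloud(d,c);m=(W[...,2]>.075)&(W[...,2]<.11)
n,l,s,_=cv2.connectedComponentsWithStats(m.astype(np.uint8))
for i in range(1,n):
    if s[i,4]>150:
        P=W[(l==i)];print(s[i],p[l==i].mean(0).round(),P.mean(0).round(4),P.max(0)[2],cv2.minAreaRect((P[:,:2]*1000).astype(np.float32)))
```

```text
{'clock': 1.7, 'tool_pos': array([0.49971856, 0.30051923, 0.27105596]), 'orientation': array([ 1.79963231e+02, -1.03917967e-03, -7.55644989e+01]), 'joint_pos': array([ 5.02107632e+01,  1.04749501e+01, -7.25856143e+00, -2.16787645e-02,
       -7.22969283e+01, -3.57686648e+01]), 'opening': 0.03948899527284826}
[0.52042099 0.22552103 0.42803564] [-0.07214746  0.27471877 -0.95881403]
[255 133  10 116 985] [170. 171. 156.] [0.5277 0.3037 0.0951] 0.09916754140562463 ((527.1407470703125, 307.97100830078125), (8.190688133239746, 130.85118103027344), 14.265575408935547)
[303 134  12 115 960] [ 19.  51. 115.] [0.4754 0.2909 0.0951] 0.09888881235984395 ((473.9498291015625, 294.2160949707031), (8.178643226623535, 129.33026123046875), 14.259029388427734)
[ 348  135   19  115 1283] [24. 83. 40.] [0.4227 0.2786 0.0927] 0.09931306237225651 ((420.420654296875, 281.6996154785156), (8.701675415039062, 129.55776977539062), 14.38538646697998)
```

The jaws close with 40 mm clearance around the cover's top edge. Next is the descent for the grasp.

Run:
```python
from plant import *
from plan import *
o=get_obs()
p,R=calls(o["tool_pos"],rot(o["orientation"]),[.5271,.308,.16],down(-75.73));print()
p,R=calls(p,R,[.5271,.308,.067],down(-75.73))
```

```text
2 [0.001, -0.144, 0.555, 0.001, -0.0, 0.004]
2 [0.001, -0.144, 0.555, 0.001, -0.0, 0.004]

2 [0.0, -0.0, 0.93, 0.0, 0.0, 0.0]
```

>>> step_arm(
  steps=[
    [[0,-0.29,0.5,0,0,0.005],[0,-0.29,0.9,0,0,0.005],[0,-0.29,0.9,0,0,0.005],[0,-0.29,0.9,0,0,0.005]],
  ],
)

```text
clock: 2.15
tool_pos: [0.527, 0.3086, 0.1817]
orientation: [179.9, -0.1, -75.5]
force: [0.6, 0.9, 0.5]
opening: 0.0394
gripper_force: 0.0
```

>>> step_arm(
  steps=[
    [[0,0,0.25,0,0,0],[0,0,0.5,0,0,0],[0,0,0.75,0,0,0],[0,0,0.95,0,0,0],[0,0,1,0,0,0],[0,0,1,0,0,0]],
  ],
)

```text
clock: 2.75
tool_pos: [0.5281, 0.309, 0.0834]
orientation: [-179.9, 0.0, -75.6]
force: [0.0, 1.1, 0.5]
opening: 0.04
gripper_force: 0.0
```

>>> step_arm(
  steps=[
    [[0,0,0.14,0,0,0],[0,0,0.14,0,0,0],[0,0,0.14,0,0,0],[0,0,0.14,0,0,0]],
  ],
)

```text
clock: 3.15
tool_pos: [0.5279, 0.3081, 0.0682]
orientation: [-180.0, 0.0, -75.7]
force: [0.3, 0.7, 0.1]
opening: 0.0393
gripper_force: 0.0
```

>>> step_arm(
  steps=[
    [[0,0,0,0,0,0],[0,0,0,0,0,0],[0,0,0,0,0,0],[0,0,0,0,0,0],[0,0,0,0,0,0],[0,0,0,0,0,0]],
  ],
  jaw=255,
)

```text
clock: 3.75
tool_pos: [0.5276, 0.3078, 0.0676]
orientation: [180.0, -0.0, -75.7]
force: [0.9, -0.0, 1.0]
opening: 0.0076
gripper_force: 30.0
```

Run:
```python
from plan import *
p=np.array([.5271,.308,.067]);R=down(-75.7)
p,R=calls(p,R,[.5271,.308,.245],R);print()
for i in range(1,8):
    p,R=calls(p,R,np.array([.5271,.308,.245])+(np.array([.56,.08,.235])-[.5271,.308,.245])*i/7,down(-75.7+165.7*i/7))
print(R.as_euler("xyz",degrees=True),R.apply(np.eye(3)))
e=45;Tt=Ro.from_euler("y",45,degrees=True)*R
print();q=(np.array([.56,.08,.235])+[.53,.08,.17])/2
p,R=calls(p,R,[.53,.08,.16],Tt);print(p,R.as_euler("xyz",degrees=True))
p,R=calls(p,R,[.512,.08,.07],R)
p,R=calls(p,R,[.512,.08,.046],R)
```

```text
2 [0.0, 0.0, -0.89, 0.0, 0.0, 0.0]
2 [0.0, 0.0, -0.89, 0.0, 0.0, 0.0]

3 [0.327, 0.035, 0.014, 0.0, 0.0, -0.826]
3 [0.286, 0.163, 0.014, 0.0, 0.0, -0.826]
3 [0.196, 0.264, 0.014, -0.0, 0.0, -0.826]
3 [0.073, 0.321, 0.014, 0.0, 0.0, -0.826]
3 [-0.062, 0.323, 0.014, -0.0, 0.0, -0.826]
3 [-0.186, 0.271, 0.014, 0.0, 0.0, -0.826]
3 [-0.279, 0.174, 0.014, 0.0, 0.0, -0.826]
[180.   0.  90.] [[ 2.22044605e-16  1.00000000e+00  0.00000000e+00]
 [ 1.00000000e+00 -2.22044605e-16  1.22464680e-16]
 [ 1.22464680e-16 -2.46519033e-32 -1.00000000e+00]]

3 [-0.0, -0.15, 0.375, 0.785, -0.0, -0.0]
3 [-0.0, 0.005, 0.404, 0.785, -0.0, -0.0]
[0.53 0.08 0.16] [-1.35000000e+02  1.27222187e-14  9.00000000e+01]
2 [0.0, 0.509, 0.764, 0.0, 0.0, 0.0]
1 [0.0, 0.17, 0.17, 0.0, 0.0, 0.0]
```

>>> step_arm(
  steps=[
    [[0,0,-0.15,0,0,0],[0,0,-0.35,0,0,0],[0,0,-0.6,0,0,0],[0,0,-0.89,0,0,0],[0,0,-0.89,0,0,0]],
  ],
)

```text
clock: 4.25
tool_pos: [0.5294, 0.3092, 0.1607]
orientation: [-179.7, 0.2, -75.6]
force: [1.0, 0.1, -1.0]
opening: 0.0079
gripper_force: 30.0
```

>>> step_arm(
  steps=[
    [[0,0,-0.35,0,0,0],[0,0,-0.7,0,0,0],[0,0,-0.89,0,0,0],[0,0,-0.89,0,0,0]],
  ],
)

```text
clock: 4.65
tool_pos: [0.5286, 0.3087, 0.2484]
orientation: [-179.8, 0.1, -75.7]
force: [0.3, -0.2, -1.6]
opening: 0.008
gripper_force: 30.0
```

>>> step_arm(
  steps=[
    [[0.33,0.03,0.01,0,0,-0.4],[0.33,0.03,0.01,0,0,-0.83],[0.33,0.03,0.01,0,0,-0.83],[0.33,0.03,0.01,0,0,-0.83]],
  ],
)

```text
clock: 5.05
tool_pos: [0.5322, 0.2745, 0.2429]
orientation: [179.9, 0.0, -51.8]
force: [-0.0, 0.8, -1.2]
opening: 0.0081
gripper_force: 30.0
```

>>> step_arm(
  steps=[
    [[0.28,0.16,0.01,0,0,-0.83],[0.28,0.16,0.01,0,0,-0.83],[0.28,0.16,0.01,0,0,-0.83],[0.28,0.16,0.01,0,0,-0.83]],
  ],
)

```text
clock: 5.45
tool_pos: [0.5371, 0.243, 0.2425]
orientation: [179.9, 0.0, -28.2]
force: [0.1, 0.3, -1.3]
opening: 0.0076
gripper_force: 30.0
```

>>> step_arm(
  steps=[
    [[0.2,0.26,0.01,0,0,-0.83],[0.2,0.26,0.01,0,0,-0.83],[0.2,0.26,0.01,0,0,-0.83],[0.2,0.26,0.01,0,0,-0.83]],
  ],
)

```text
clock: 5.85
tool_pos: [0.5427, 0.2108, 0.2419]
orientation: [180.0, 0.0, -4.6]
force: [-1.3, -0.4, -2.1]
opening: 0.0082
gripper_force: 30.0
```

>>> step_arm(
  steps=[
    [[0.07,0.32,0.01,0,0,-0.83],[0.07,0.32,0.01,0,0,-0.83],[0.07,0.32,0.01,0,0,-0.83],[0.07,0.32,0.01,0,0,-0.83]],
  ],
)

```text
clock: 6.25
tool_pos: [0.5473, 0.1785, 0.2412]
orientation: [180.0, 0.0, 19.2]
force: [0.2, -0.1, -1.1]
opening: 0.0076
gripper_force: 30.0
```

>>> step_arm(
  steps=[
    [[-0.06,0.32,0.01,0,0,-0.83],[-0.06,0.32,0.01,0,0,-0.83],[-0.06,0.32,0.01,0,0,-0.83],[-0.06,0.32,0.01,0,0,-0.83]],
  ],
)

```text
clock: 6.65
tool_pos: [0.5524, 0.1464, 0.2403]
orientation: [-180.0, 0.0, 42.9]
force: [-1.0, 0.1, -1.4]
opening: 0.0077
gripper_force: 30.0
```

>>> step_arm(
  steps=[
    [[-0.19,0.27,0.01,0,0,-0.83],[-0.19,0.27,0.01,0,0,-0.83],[-0.19,0.27,0.01,0,0,-0.83],[-0.19,0.27,0.01,0,0,-0.83]],
  ],
)

```text
clock: 7.05
tool_pos: [0.557, 0.1137, 0.2394]
orientation: [-180.0, 0.0, 66.6]
force: [-1.3, -0.4, -1.0]
opening: 0.0075
gripper_force: 30.0
```

>>> step_arm(
  steps=[
    [[-0.28,0.17,0.01,0,0,-0.83],[-0.28,0.17,0.01,0,0,-0.83],[-0.28,0.17,0.01,0,0,-0.83],[-0.28,0.17,0.01,0,0,-0.83],[-0.28,0.17,0.01,0,0,-0.83]],
  ],
)

```text
clock: 7.55
tool_pos: [0.5618, 0.0815, 0.2385]
orientation: [-180.0, 0.0, 90.3]
force: [-0.4, 0.7, -2.4]
opening: 0.0076
gripper_force: 30.0
```

Run:
```python
from plant import *
import cv2
o=get_obs();print({k:o[k] for k in("clock","tool_pos","orientation","joint_pos","opening","force")})
p,d=snapshot("scene");cv2.imwrite("pics/s2.png",cv2.resize(p[20:270,150:470,::-1],None,fx=2,fy=2))
```

```text
{'clock': 7.55, 'tool_pos': array([0.56180709, 0.08148064, 0.23847109]), 'orientation': array([-1.79995541e+02,  3.63379122e-04,  9.03107635e+01]), 'joint_pos': array([ 2.79977624e+01,  1.00417503e+01, -1.20914068e+01, -1.88910300e-03,
       -6.78709600e+01,  1.52313713e+02]), 'opening': 0.007619711981840979, 'force': array([-0.38594157,  0.66761531, -2.39930356])}
```

View pics/s2.png

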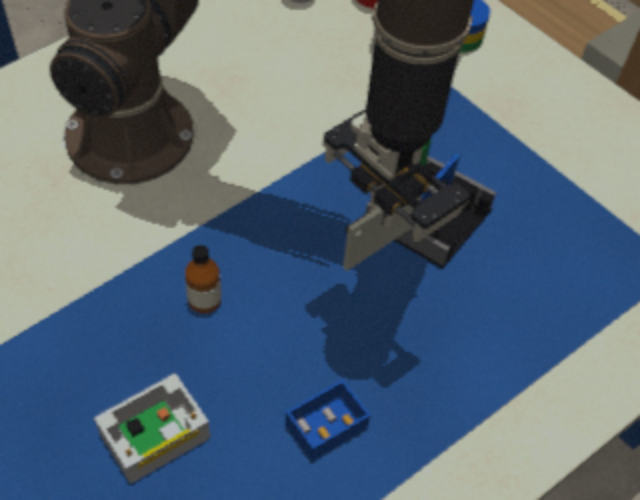

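The cover is held cleanly above the mat at about (375,230), with its plain back facing outward and its rib toward the robot. The rack is clear. Next I tilt it.

>>> step_arm(
  steps=[
    [[0,-0.08,0.19,0.3,0,0],[0,-0.15,0.38,0.6,0,0],[0,-0.15,0.38,0.785,0,0],[0,-0.15,0.38,0.785,0,0]],
  ],
)

```text
clock: 8.0
tool_pos: [0.5476, 0.0809, 0.1969]
orientation: [-157.1, 0.2, 90.5]
force: [0.2, -0.4, -2.3]
opening: 0.0078
gripper_force: 30.0
```

>>> step_arm(
  steps=[
    [[0,0,0.4,0.3,0,0],[0,0,0.4,0.6,0,0],[0,0,0.4,0.785,0,0],[0,0,0.4,0.785,0,0],[0,0,0.4,0.785,0,0]],
  ],
)

```text
clock: 8.5
tool_pos: [0.532, 0.0809, 0.1628]
orientation: [-135.2, 0.1, 90.7]
force: [-0.2, 0.7, -1.3]
opening: 0.0082
gripper_force: 30.0
```

Run:
```python
from plant import *
from plan import *
o=get_obs();print({k:o[k] for k in("clock","tool_pos","orientation","joint_pos","opening","force")})
p,R=calls(o["tool_pos"],rot(o["orientation"]),[.512,.08,.058],Ro.from_euler("y",45,degrees=True)*down(90))
p,R=calls(p,R,[.512,.08,.046],R)
```

```text
{'clock': 8.5, 'tool_pos': array([0.53196235, 0.08086235, 0.16283464]), 'orientation': array([-1.35158152e+02,  1.34387334e-01,  9.06740259e+01]), 'joint_pos': array([  19.46659079,   39.04339084,   14.33164925,  -13.72808644,
       -108.08889333,  162.00776727]), 'opening': 0.008210763340358453, 'force': array([-0.24960917,  0.74016854, -1.3400495 ])}
3 [-0.004, 0.598, 0.884, 0.006, 0.02, 0.013]
1 [0.0, 0.085, 0.085, 0.0, 0.0, 0.0]
```

>>> step_arm(
  steps=[
    [[0,0.2,0.3,0,0,0],[0,0.4,0.6,0,0,0],[0,0.6,0.88,0.005,0.02,0.013],[0,0.6,0.88,0.005,0.02,0.013],[0,0.6,0.88,0.005,0.02,0.013]],
  ],
)

```text
clock: 9.0
tool_pos: [0.5125, 0.0805, 0.0611]
orientation: [-135.1, -0.1, 90.1]
force: [0.0, -0.3, -0.0]
opening: 0.008
gripper_force: 30.0
```

>>> step_arm(
  steps=[
    [[0,0.04,0.04,0,0,0],[0,0.08,0.08,0,0,0],[0,0.08,0.08,0,0,0],[0,0.08,0.08,0,0,0]],
  ],
)

```text
clock: 9.4
tool_pos: [0.5119, 0.0805, 0.0479]
orientation: [-134.9, -0.1, 90.1]
force: [-1.0, -0.6, -1.7]
opening: 0.0078
gripper_force: 30.0
```

>>> step_arm(
  steps=[
    [[0,0.007,0.007,0,0,0],[0,0.014,0.014,0,0,0],[0,0.014,0.014,0,0,0]],
  ],
)

```text
clock: 9.7
tool_pos: [0.5117, 0.0805, 0.0455]
orientation: [-134.9, -0.1, 90.1]
force: [-0.9, -0.0, -2.1]
opening: 0.0082
gripper_force: 30.0
```

>>> step_arm(
  steps=[
    [[0,0.01,0.01,0,0,0],[0,0.01,0.01,0,0,0],[0,0.01,0.01,0,0,0]],
  ],
)

```text
clock: 10.0
tool_pos: [0.5119, 0.0805, 0.0447]
orientation: [-134.9, -0.1, 90.1]
force: [2.2, 0.2, 4.6]
opening: 0.0079
gripper_force: 30.0
```

Contact made (about 5 N). Now I open partly so the cover rests on the lower finger, then lower it.

>>> step_arm(
  steps=[
    [[0,0,0,0,0,0],[0,0,0,0,0,0],[0,0,0,0,0,0]],
  ],
  jaw=215,
)

```text
clock: 10.3
tool_pos: [0.5117, 0.0805, 0.044]
orientation: [-134.9, -0.1, 90.1]
force: [1.2, -0.0, -0.4]
opening: 0.0136
gripper_force: 0.2
```

>>> step_arm(
  steps=[
    [[0,0,0,0,0,0],[0,0,0,0,0,0],[0,0,0,0,0,0]],
  ],
  jaw=185,
)

```text
clock: 10.6
tool_pos: [0.5116, 0.0805, 0.0441]
orientation: [-134.9, -0.1, 90.1]
force: [1.2, 0.7, -0.6]
opening: 0.0237
gripper_force: 0.2
```

Run:
```python
from plant import *
from plan import *
o=get_obs();print({k:o[k] for k in("clock","tool_pos","orientation","opening","force")})
p,d=snapshot("scene");q,_=snapshot("side")
cv2.imwrite("pics/s3.png",np.hstack([cv2.resize(p[70:210,250:410,::-1],(400,350)),cv2.resize(q[150:310,100:283,::-1],(400,350))]))
```

```text
{'clock': 10.6, 'tool_pos': array([0.51162968, 0.0805109 , 0.0441401 ]), 'orientation': array([-134.86706702,   -0.14003733,   90.09585786]), 'opening': 0.023660226816431748, 'force': array([ 1.19207358,  0.72984811, -0.59152335])}
```

View pics/s3.png

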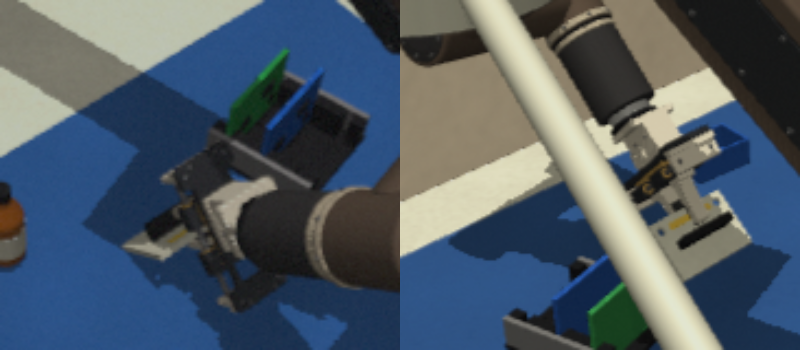

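The picture shows the cover sloping with its rib up and resting on the lower finger. The gripper is clear of the rack and bin.

>>> step_arm(
  steps=[
    [[0,0.06,-0.02,0,0,0],[0,0.12,-0.04,0,0,0],[0,0.18,-0.05,0,0,0],[0,0.22,-0.06,0,0,0],[0,0.22,-0.06,0,0,0]],
  ],
)

```text
clock: 11.2
tool_pos: [0.5318, 0.0805, 0.0321]
orientation: [-134.8, -0.1, 90.1]
force: [0.7, 0.0, -0.2]
opening: 0.024
gripper_force: 0.3
```

>>> step_arm(
  steps=[
    [[0,0.07,-0.07,0,0,0],[0,0.15,-0.15,0,0,0],[0,0.25,-0.25,0,0,0],[0,0.35,-0.35,0,0,0],[0,0.5,-0.5,0,0,0],[0,0.5,-0.5,0,0,0]],
  ],
)

```text
clock: 11.8
tool_pos: [0.6042, 0.0803, 0.0323]
orientation: [-134.9, -0.1, 90.1]
force: [-0.2, 0.7, 0.6]
opening: 0.0237
gripper_force: 0.0
```

Run:
```python
from plant import *
from plan import *
o=get_obs()
p,R=calls(o["tool_pos"],rot(o["orientation"]),[.61,.08,.22],down(90));print()
a=p
for i in range(1,8):
    p,R=calls(p,R,a+(np.array([.52,.09,.24])-a)*i/7,down(90-180*i/7))
```

```text
3 [0.001, -0.644, -0.683, -0.786, -0.001, 0.002]
3 [-0.001, -0.333, -0.878, -0.786, -0.001, 0.002]

3 [0.014, -0.129, -0.029, 0.0, -0.0, 0.898]
3 [-0.043, -0.122, -0.029, 0.0, -0.0, 0.898]
3 [-0.092, -0.091, -0.029, 0.0, -0.0, 0.898]
3 [-0.122, -0.043, -0.029, 0.0, -0.0, 0.898]
3 [-0.129, 0.015, -0.029, 0.0, -0.0, 0.898]
3 [-0.109, 0.069, -0.029, -0.0, -0.0, 0.898]
3 [-0.069, 0.11, -0.029, 0.0, -0.0, 0.898]
```

>>> step_arm(
  steps=[
    [[0,-0.3,-0.4,0,0,0],[0,-0.64,-0.68,-0.3,0,0],[0,-0.64,-0.68,-0.6,0,0],[0,-0.64,-0.68,-0.786,0,0],[0,-0.64,-0.68,-0.786,0,0]],
  ],
)

```text
clock: 12.3
tool_pos: [0.6046, 0.0809, 0.1301]
orientation: [-157.8, -0.2, 90.2]
force: [0.2, 0.0, 1.2]
opening: 0.0239
gripper_force: 0.0
```

>>> step_arm(
  steps=[
    [[0,-0.33,-0.88,-0.786,0,0],[0,-0.33,-0.88,-0.786,0,0],[0,-0.33,-0.88,-0.786,0,0],[0,-0.33,-0.88,-0.786,0,0]],
  ],
  jaw=100,
)

```text
clock: 12.7
tool_pos: [0.6071, 0.0803, 0.2222]
orientation: [179.9, -0.2, 90.2]
force: [0.3, 0.2, -0.6]
opening: 0.0501
gripper_force: 0.0
```

>>> step_arm(
  steps=[
    [[0.01,-0.13,-0.03,0,0,0.9],[0.01,-0.13,-0.03,0,0,0.9],[0.01,-0.13,-0.03,0,0,0.9],[0.01,-0.13,-0.03,0,0,0.9]],
  ],
)

```text
clock: 13.1
tool_pos: [0.5956, 0.0811, 0.2224]
orientation: [-179.7, 0.0, 64.2]
force: [1.5, 0.1, 0.0]
opening: 0.0535
gripper_force: 0.0
```

>>> step_arm(
  steps=[
    [[-0.04,-0.12,-0.03,0,0,0.9],[-0.04,-0.12,-0.03,0,0,0.9],[-0.04,-0.12,-0.03,0,0,0.9]],
  ],
)

```text
clock: 13.4
tool_pos: [0.5829, 0.0828, 0.2256]
orientation: [-179.8, 0.1, 38.5]
force: [-1.0, 1.5, 0.2]
opening: 0.0533
gripper_force: 0.0
```

>>> step_arm(
  steps=[
    [[-0.09,-0.09,-0.03,0,0,0.9],[-0.09,-0.09,-0.03,0,0,0.9],[-0.09,-0.09,-0.03,0,0,0.9]],
  ],
)

```text
clock: 13.7
tool_pos: [0.5703, 0.0842, 0.2287]
orientation: [-179.9, 0.2, 12.7]
force: [0.1, 0.3, 0.3]
opening: 0.0534
gripper_force: 0.0
```

>>> step_arm(
  steps=[
    [[-0.12,-0.04,-0.03,0,0,0.9],[-0.12,-0.04,-0.03,0,0,0.9],[-0.12,-0.04,-0.03,0,0,0.9]],
  ],
)

```text
clock: 14.0
tool_pos: [0.5577, 0.0854, 0.2318]
orientation: [-179.9, 0.2, -13.1]
force: [0.8, -0.3, -0.3]
opening: 0.0535
gripper_force: 0.0
```

>>> step_arm(
  steps=[
    [[-0.13,0.01,-0.03,0,0,0.9],[-0.13,0.01,-0.03,0,0,0.9],[-0.13,0.01,-0.03,0,0,0.9]],
  ],
)

```text
clock: 14.3
tool_pos: [0.5448, 0.0874, 0.2348]
orientation: [180.0, 0.2, -38.9]
force: [0.2, 0.3, -0.8]
opening: 0.0532
gripper_force: 0.0
```

>>> step_arm(
  steps=[
    [[-0.11,0.07,-0.03,0,0,0.9],[-0.11,0.07,-0.03,0,0,0.9],[-0.11,0.07,-0.03,0,0,0.9]],
  ],
)

```text
clock: 14.6
tool_pos: [0.5318, 0.0888, 0.2379]
orientation: [179.9, 0.2, -64.7]
force: [0.6, 0.4, -1.1]
opening: 0.0535
gripper_force: 0.0
```

>>> step_arm(
  steps=[
    [[-0.07,0.11,-0.03,0,0,0.9],[-0.07,0.11,-0.03,0,0,0.9],[-0.07,0.11,-0.03,0,0,0.9],[-0.07,0.11,-0.03,0,0,0.9],[-0.07,0.11,-0.03,0,0,0.9]],
  ],
)

```text
clock: 15.1
tool_pos: [0.5192, 0.0904, 0.2408]
orientation: [179.8, 0.1, -90.0]
force: [-0.1, 1.0, 0.2]
opening: 0.0533
gripper_force: 0.0
```

Run:
```python
from plant import *
from plan import *
o=get_obs();print({k:o[k] for k in("clock","tool_pos","orientation","joint_pos","opening")})
c=calibration("wrist");p,d=snapshot("wrist");cv2.imwrite("pics/w2.png",p[:,:,::-1]);np.savez("w2.npz",p=p,d=d,**c)
W=cloud(d,c)
for n,a,b in(("plate",.003,.013),("rib",.027,.040)):
    m=((W[...,2]>a)&(W[...,2]<b)&(np.hypot(W[...,0]-.53,W[...,1]-.08)<.1)).astype(np.uint8)
    k,l,s,_=cv2.connectedComponentsWithStats(m)
    for i in range(1,k):
        if s[i,4]>400:
            P=W[l==i];print(n,s[i],p[l==i].mean(0).round(),np.median(P,0).round(4),cv2.minAreaRect((P[:,:2]*1000).astype(np.float32)))
```

```text
{'clock': 15.1, 'tool_pos': array([0.51915113, 0.09039942, 0.24081105]), 'orientation': array([ 1.79840229e+02,  1.09272108e-01, -8.99904194e+01]), 'joint_pos': array([ 31.08652593,   6.08773435, -16.43319143,  -0.19048452,
       -67.55962108, -31.00395704]), 'opening': 0.05326013551207528}
plate [ 249  122   74  101 6099] [170. 168. 141.] [0.5148 0.0738 0.0068] ((517.4177856445312, 79.49449920654297), (90.40948486328125, 129.7366943359375), 0.23148991167545319)
rib [280 140  12  73 828] [24. 24. 24.] [0.5174 0.076  0.0307] ((517.9091796875, 78.89138793945312), (13.255935668945312, 88.29117584228516), 0.4240281581878662)
```

View pics/w2.png

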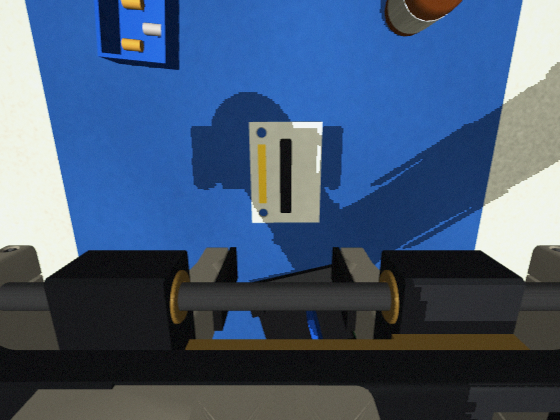

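The cover lies flat with its rib up at pixel (286,173). The stripe and holes are on the +x side (262,132 and 263,212). Next I grip the rib.

Run:
```python
from plant import *
from plan import *
o=get_obs()
calls(o["tool_pos"],rot(o["orientation"]),[.5177,.0791,.06],down(-89.7))
```

```text
2 [0.058, 0.005, 0.904, 0.003, 0.002, -0.006]
2 [0.057, 0.006, 0.904, 0.003, 0.002, -0.006]
```

>>> step_arm(
  steps=[
    [[0.11,0.01,0.45,0.006,0.004,-0.012],[0.11,0.01,0.9,0.006,0.004,-0.012],[0.11,0.01,0.9,0.006,0.004,-0.012]],
  ],
)

```text
clock: 15.45
tool_pos: [0.514, 0.078, 0.1459]
orientation: [179.5, -0.2, -89.9]
force: [-1.3, -0.3, -0.2]
opening: 0.0533
gripper_force: 0.0
```

>>> step_arm(
  steps=[
    [[0,0,0.4,0,0,0],[0,0,0.75,0,0,0],[0,0,0.9,0,0,0],[0,0,0.9,0,0,0],[0,0,0.9,0,0,0]],
  ],
)

```text
clock: 15.95
tool_pos: [0.5194, 0.0803, 0.0628]
orientation: [-179.8, 0.0, -89.9]
force: [1.0, -0.1, 0.2]
opening: 0.0533
gripper_force: 0.0
```

>>> step_arm(
  steps=[
    [[0,0,0.2,0,0,0],[0,0,0.4,0,0,0],[0,0,0.49,0,0,0],[0,0,0.49,0,0,0],[0,0,0.49,0,0,0]],
  ],
)

```text
clock: 16.45
tool_pos: [0.519, 0.0802, 0.0134]
orientation: [-179.8, 0.1, -90.0]
force: [0.3, 0.2, 0.1]
opening: 0.0533
gripper_force: 0.0
```

>>> step_arm(
  steps=[
    [[0,0,0,0,0,0],[0,0,0,0,0,0],[0,0,0,0,0,0],[0,0,0,0,0,0],[0,0,0,0,0,0],[0,0,0,0,0,0],[0,0,0,0,0,0]],
  ],
  jaw=255,
)

```text
clock: 17.15
tool_pos: [0.5179, 0.0797, 0.0122]
orientation: [-179.9, 0.0, -90.0]
force: [-1.1, 0.2, 1.3]
opening: 0.0138
gripper_force: 30.0
```

>>> step_arm(
  steps=[
    [[0,0,-0.1,0,0,0],[0,0,-0.3,0,0,0],[0,0,-0.6,0,0,0],[0,0,-0.95,0,0,0],[0,0,-0.95,0,0,0]],
  ],
)

```text
clock: 17.65
tool_pos: [0.5208, 0.0808, 0.1123]
orientation: [-179.5, 0.2, -90.0]
force: [0.1, 0.4, -0.9]
opening: 0.0137
gripper_force: 30.0
```

>>> step_arm(
  steps=[
    [[0.1,0.02,-0.3,0,0,0],[0.3,0.04,-0.6,0,0,0],[0.65,0.07,-0.95,0,0,0],[1,0.07,-0.95,0,0,0],[1,0.07,-0.95,0,0,0]],
  ],
)

```text
clock: 18.15
tool_pos: [0.5104, -0.0229, 0.2033]
orientation: [-179.8, 0.1, -90.2]
force: [-0.8, -0.0, -1.9]
opening: 0.0138
gripper_force: 30.0
```

>>> step_arm(
  steps=[
    [[0.35,0,0,0,0,0],[0.7,0,0,0,0,0],[1,0,0,0,0,0],[1,0,0,0,0,0],[1,0,0,0,0,0],[1,0,0,0,0,0]],
  ],
)

```text
clock: 18.75
tool_pos: [0.5105, -0.1198, 0.2018]
orientation: [-179.9, 0.0, -90.0]
force: [0.4, 0.5, -1.5]
opening: 0.0137
gripper_force: 30.0
```

Run:
```python
from plant import *
from plan import *
o=get_obs();print({k:o[k] for k in("clock","tool_pos","orientation","joint_pos","opening","force")})
c=calibration("wrist");p,d=snapshot("wrist");cv2.imwrite("pics/w3.png",p[:,:,::-1]);np.savez("w3.npz",p=p,d=d,**c)
W=cloud(d,c)
m=((W[...,2]>.045)&(W[...,2]<.062)&(W[...,1]<-.22)).astype(np.uint8)
P=W[m>0];P=P[np.hypot(P[:,0]-.532,P[:,1]+.305)<.1];print(len(P),np.median(P,0),cv2.minAreaRect((P[:,:2]*1000).astype(np.float32)))
```

```text
{'clock': 18.75, 'tool_pos': array([ 0.51048059, -0.11977321,  0.20181478]), 'orientation': array([-1.79938104e+02,  3.64869269e-02, -9.00328797e+01]), 'joint_pos': array([ 8.23080554e+00,  7.37322204e+00, -2.03237230e+01, -3.07521150e-02,
       -6.22365613e+01, -8.24939572e+00]), 'opening': 0.013700037224587057, 'force': array([ 0.38440221,  0.46642602, -1.46849001])}
2792 [ 0.53554215 -0.25440753  0.05377639] ((534.360107421875, -270.92401123046875), (61.138824462890625, 93.86819458007812), 85.38768768310547)
```

View pics/w3.png

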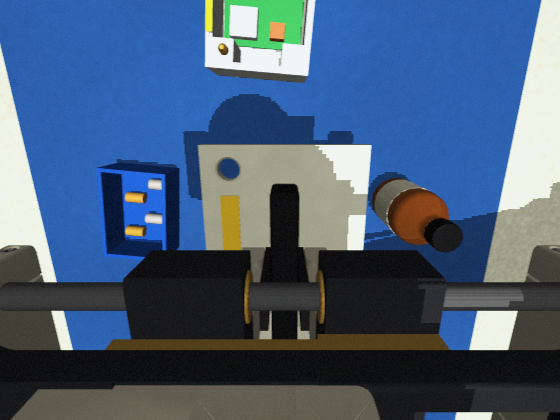

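The housing is half cut off at the top of the picture, with one pin at (223,48). The held cover is level with a hole at (228,169). I move on for a full view.

>>> step_arm(
  steps=[
    [[0.3,-0.1,-0.3,0,0,0],[0.6,-0.2,-0.6,0,0,0],[0.65,-0.2,-0.6,0,0,0],[0.65,-0.2,-0.6,0,0,0],[0.65,-0.2,-0.6,0,0,0],[0.65,-0.2,-0.6,0,0,0]],
  ],
)

```text
clock: 19.4
tool_pos: [0.5299, -0.1843, 0.2611]
orientation: [180.0, 0.0, -90.0]
force: [0.4, 0.1, -1.1]
opening: 0.0142
gripper_force: 30.0
```

Run:
```python
from plant import *
from plan import *
o=get_obs();print({k:o[k] for k in("clock","tool_pos","orientation")})
c=calibration("wrist");p,d=snapshot("wrist");cv2.imwrite("pics/w4.png",p[:,:,::-1]);np.savez("w4.npz",p=p,d=d,tool=o["tool_pos"],**c)
W=cloud(d,c)
m=(W[...,2]>.045)&(W[...,2]<.062)
P=W[m];P=P[np.hypot(P[:,0]-.532,P[:,1]+.305)<.1];print(len(P),np.median(P,0),cv2.minAreaRect((P[:,:2]*1000).astype(np.float32)))
# brass pins: orange-ish blobs near expected spots
hsv=cv2.cvtColor(p,cv2.COLOR_RGB2HSV)
b=((hsv[...,0]>8)&(hsv[...,0]<28)&(hsv[...,1]>90)).astype(np.uint8)
k,l,s,ce=cv2.connectedComponentsWithStats(b)
for i in range(1,k):
    if s[i,4]>15 and s[i,1]<250: print(s[i],ce[i].round(1),p[l==i].mean(0).round(),np.median(W[l==i],0).round(4))
# held cover: cloud near its height
zc=o["tool_pos"][2]-.012+.008
m=(abs(W[...,2]-zc)<.008)&(p.min(-1)>90);P=W[m];print("cover",len(P),np.median(P,0),cv2.minAreaRect((P[:,:2]*1000).astype(np.float32)),"x",np.percentile(P[:,0],[.5,99.5]),"ymin",np.percentile(P[:,1],.5))
```

```text
{'clock': 19.4, 'tool_pos': array([ 0.52986151, -0.18433188,  0.26106876]), 'orientation': array([ 1.79988646e+02,  4.48129339e-02, -8.99775149e+01])}
3968 [ 0.52882103 -0.33168621  0.05375205] ((531.2020263671875, -307.80706787109375), (134.43875122070312, 94.37044525146484), 85.37134552001953)
[256  15   7  10  56] [258.7  19.4] [132. 107.  46.] [ 0.5569 -0.36    0.0646]
[240  93   6  18 104] [242.5 101.3] [172. 143.  42.] [ 0.5774 -0.2828  0.0542]
[288  98  13  13 149] [294.  103.8] [229. 163.  94.] [ 0.519  -0.2813  0.0236]
[250 121   7   7  40] [253.1 123.8] [108.  81.  38.] [ 0.5654 -0.2582  0.0642]
[ 220  196   21   55 1022] [230.3 222.7] [176. 144.  35.] [ 0.5611 -0.2082  0.2562]
[371 216  29  23  91] [380. 223.] [54. 31. 16.] [ 0.3985 -0.1265  0.0097]
[167 227  16   9 122] [174.6 231.4] [200. 157.  66.] [ 0.6842 -0.1132  0.0141]
[383 229  48  31 849] [407.5 242.7] [108.  55.  22.] [ 0.3872 -0.1253  0.0844]
cover 14159 [ 0.52241613 -0.22610966  0.25569089] ((530.7783813476562, -189.91885375976562), (90.7145004272461, 120.12913513183594), 0.2523229718208313) x [0.48632568 0.57556117] ymin -0.24977666511216703
```

View pics/w4.png

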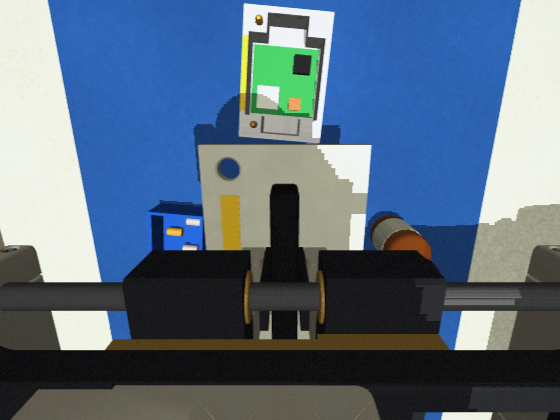

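The full housing is in view, with pins at (259,19) and (253,124). The held cover is level with a hole at (228,169). I work out the alignment and hover.

Run:
```python
from plan import *
p,R=calls([.5299,-.1843,.2611],down(-89.98),[.5308,-.3068,.16],down(-94.9));print()
p,R=calls(p,R,[.5308,-.3068,.087],R)
```

```text
2 [0.613, -0.004, 0.505, 0.0, -0.0, 0.086]
2 [0.612, -0.031, 0.506, 0.0, -0.0, 0.086]

2 [-0.0, -0.0, 0.73, 0.0, 0.0, 0.0]
```

>>> step_arm(
  steps=[
    [[0.35,0,0.25,0,0,0.04],[0.613,-0.004,0.505,0,0,0.086],[0.613,-0.004,0.505,0,0,0.086]],
  ],
)

```text
clock: 19.75
tool_pos: [0.5285, -0.2474, 0.207]
orientation: [179.7, 0.1, -92.6]
force: [-0.8, 0.7, -2.8]
opening: 0.0136
gripper_force: 30.0
```

>>> step_arm(
  steps=[
    [[0.35,-0.02,0.25,0,0,0.05],[0.612,-0.031,0.506,0,0,0.086],[0.612,-0.031,0.506,0,0,0.086],[0.612,-0.031,0.506,0,0,0.086]],
  ],
)

```text
clock: 20.15
tool_pos: [0.5311, -0.3077, 0.1603]
orientation: [180.0, 0.0, -95.0]
force: [0.1, -0.0, -0.8]
opening: 0.0136
gripper_force: 30.0
```

>>> step_arm(
  steps=[
    [[0,0,0.25,0,0,0],[0,0,0.5,0,0,0],[0,0,0.7,0,0,0],[0,0,0.73,0,0,0],[0,0,0.73,0,0,0],[0,0,0.73,0,0,0]],
  ],
)

```text
clock: 20.75
tool_pos: [0.5329, -0.3077, 0.0897]
orientation: [-179.8, -0.0, -94.9]
force: [-0.1, 0.5, -1.1]
opening: 0.0137
gripper_force: 30.0
```

Run:
```python
from plant import *
from plan import *
o=get_obs();print({k:o[k] for k in("clock","tool_pos","orientation","force")})
c=calibration("wrist");p,d=snapshot("wrist");np.savez("w5.npz",p=p,d=d,**c)
q,_=snapshot("scene");np.savez("s5.npz",p=q)
cv2.imwrite("pics/w5.png",np.hstack([cv2.resize(p[135:205,195:275,::-1],(400,350),interpolation=2),cv2.resize(q[190:270,185:277,::-1],(400,350),interpolation=2)]))
# cover by depth, dark hole centre
W=cloud(d,c);zc=o["tool_pos"][2]-.004
m=(abs(W[...,2]-zc)<.006)&(p.min(-1)>60);P=W[m];print(cv2.minAreaRect((P[:,:2]*1000).astype(np.float32)))
h=(m[135:205,195:275]==0).astype(np.uint8);k,l,s,ce=cv2.connectedComponentsWithStats(h)
for i in range(1,k):
    if 30<s[i,4]<1500:print(s[i],ce[i]+[195,135],plane([ce[i]+[195,135]],zc,c))
a=np.radians(-4.65);X=np.array([np.cos(a),np.sin(a)]);Y=np.array([-X[1],X[0]])
pa=np.array([.5312,-.3074])+.03*X-.052*Y
print("pin_a",pa,"top px",proj([[*pa,.068]],c),"hole expected px",proj([[*pa,zc]],c))
```

```text
{'clock': 20.75, 'tool_pos': array([ 0.53285794, -0.30774121,  0.08973911]), 'orientation': array([-1.79769571e+02, -9.78420692e-03, -9.49005425e+01]), 'force': array([-0.09082887,  0.49185529, -1.09879891])}
((533.4876708984375, -313.071533203125), (120.7692642211914, 90.56503295898438), 85.13613891601562)
[   0    0   80   70 1086] [222.58103131 151.69429098] [[ 0.56070343 -0.37232217  0.08573911]]
[ 24  23  21  21 343] [229.23906706 168.51311953] [[ 0.55844283 -0.36337073  0.08573911]]
[75 50  5 20 84] [272.29761905 195.6547619 ] [[ 0.53725334 -0.34686048  0.08573911]]
[33 62 10  8 40] [232.7  200.45] [[ 0.55891712 -0.34600237  0.08573911]]
pin_a [ 0.55688568 -0.36166091] top px [[237.60028362 166.676723  ]] hole expected px [[232.60174708 171.48876185]]
```

View pics/w5.png

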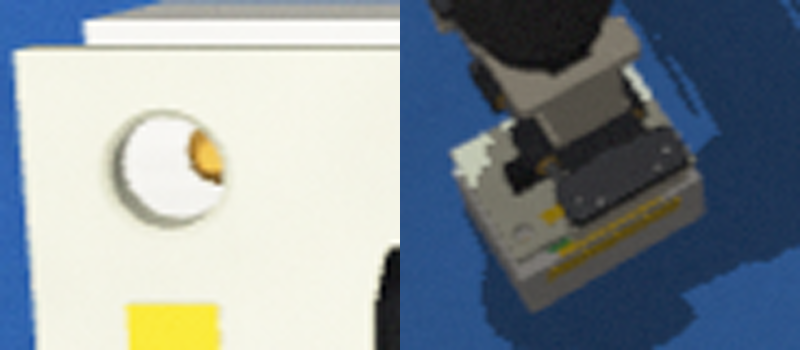

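The left crop shows the pin tip through the hole at (207,155), toward the hole's right edge. The tool was still settling about 2 mm off its target. I let it settle and re-measure.

>>> step_arm(
  steps=[
    [[0,0,0,0,0,0],[0,0,0,0,0,0],[0,0,0,0,0,0],[0,0,0,0,0,0],[0,0,0,0,0,0]],
  ],
)

```text
clock: 21.35
tool_pos: [0.5315, -0.3079, 0.0878]
orientation: [-179.9, 0.0, -95.0]
force: [0.3, -0.7, -2.2]
opening: 0.0134
gripper_force: 30.0
```

Run:
```python
from plant import *
from plan import *
o=get_obs();print({k:o[k] for k in("clock","tool_pos","orientation","force")})
c=calibration("wrist");p,d=snapshot("wrist")
W=cloud(d,c);zc=o["tool_pos"][2]-.004
m=(abs(W[...,2]-zc)<.006)&(p.min(-1)>60);P=W[m];print(cv2.minAreaRect((P[:,:2]*1000).astype(np.float32)))
h=(m[150:190,205:255]==0).astype(np.uint8);k,l,s,ce=cv2.connectedComponentsWithStats(h)
for i in range(1,k):
    if 200<s[i,4]<600:print(s[i],ce[i]+[205,150],plane([ce[i]+[205,150]],zc,c))
hs=cv2.cvtColor(p,cv2.COLOR_RGB2HSV)[150:190,205:255];b=(hs[...,0]>8)&(hs[...,0]<28)&(hs[...,1]>120)
v,u=np.nonzero(b);print("brass",len(u),u.mean()+205,v.mean()+150,plane([[u.mean()+205,v.mean()+150]],.067,c))
```

```text
{'clock': 21.35, 'tool_pos': array([ 0.53147253, -0.30793615,  0.08783963]), 'orientation': array([-1.79923141e+02,  3.20048399e-02, -9.49717903e+01]), 'force': array([ 0.3419116 , -0.69306394, -2.21127867])}
((531.98193359375, -313.4519958496094), (120.47543334960938, 90.65211486816406), 85.2296371459961)
[ 14   8  21  22 349] [229.19770774 168.67048711] [[ 0.55702472 -0.36352211  0.08383963]]
brass 81 234.03703703703704 166.40740740740742 [[ 0.55728669 -0.36232146  0.067     ]]
```

>>> step_arm(
  steps=[
    [[-0.015,0,0,0,0,0],[-0.015,0,0.03,0,0,0],[-0.015,0,0.06,0,0,0],[-0.015,0,0.09,0,0,0],[-0.015,0,0.1,0,0,0],[-0.015,0,0.1,0,0,0],[-0.015,0,0.1,0,0,0]],
  ],
)

```text
clock: 22.1
tool_pos: [0.5317, -0.3064, 0.0779]
orientation: [-179.9, 0.0, -95.0]
force: [0.3, 0.6, -0.9]
opening: 0.014
gripper_force: 30.0
```

>>> step_arm(
  steps=[
    [[0,0,0.02,0,0,0],[0,0,0.04,0,0,0],[0,0,0.05,0,0,0],[0,0,0.05,0,0,0],[0,0,0.05,0,0,0]],
  ],
)

```text
clock: 22.6
tool_pos: [0.5317, -0.3064, 0.0728]
orientation: [-179.9, 0.0, -95.0]
force: [0.2, 0.6, -0.6]
opening: 0.0138
gripper_force: 30.0
```

No force 7 mm below the pin tops, so the pins are in the holes. I keep lowering.

>>> step_arm(
  steps=[
    [[0,0,0.015,0,0,0],[0,0,0.03,0,0,0],[0,0,0.045,0,0,0],[0,0,0.045,0,0,0],[0,0,0.045,0,0,0]],
  ],
)

```text
clock: 23.1
tool_pos: [0.5317, -0.3064, 0.0683]
orientation: [-179.9, 0.0, -95.0]
force: [-0.3, 0.2, -1.4]
opening: 0.0137
gripper_force: 30.0
```

>>> step_arm(
  steps=[
    [[0,0,0.008,0,0,0],[0,0,0.016,0,0,0],[0,0,0.016,0,0,0],[0,0,0.016,0,0,0]],
  ],
)

```text
clock: 23.5
tool_pos: [0.5318, -0.3064, 0.0672]
orientation: [-179.9, 0.0, -95.0]
force: [-1.5, 1.7, 3.8]
opening: 0.0138
gripper_force: 30.0
```

Seating contact is at the expected height. Release and retreat.

>>> step_arm(
  steps=[
    [[0,0,0,0,0,0],[0,0,0,0,0,0],[0,0,0,0,0,0],[0,0,0,0,0,0],[0,0,0,0,0,0],[0,0,0,0,0,0]],
  ],
  jaw=140,
)

```text
clock: 24.1
tool_pos: [0.5317, -0.3064, 0.0667]
orientation: [-179.9, 0.0, -95.0]
force: [-0.2, -0.6, 0.3]
opening: 0.0394
gripper_force: 0.0
```

>>> step_arm(
  steps=[
    [[0,0,-0.15,0,0,0],[0,0,-0.4,0,0,0],[0,0,-0.8,0,0,0],[0,0,-1,0,0,0],[0,0,-1,0,0,0]],
  ],
)

```text
clock: 24.6
tool_pos: [0.5335, -0.3072, 0.1707]
orientation: [-179.6, -0.1, -94.9]
force: [0.6, 0.3, -0.3]
opening: 0.0393
gripper_force: 0.0
```

>>> step_arm(
  steps=[
    [[-0.4,0,-0.4,0,0,0],[-0.9,0,-0.9,0,0,0],[-0.9,0,-0.9,0,0,0],[-0.9,0,-0.9,0,0,0],[-0.9,0,-0.9,0,0,0]],
  ],
)

```text
clock: 25.1
tool_pos: [0.5391, -0.2161, 0.2565]
orientation: [-179.9, 0.1, -94.9]
force: [0.0, -0.2, -0.2]
opening: 0.0394
gripper_force: 0.0
```

Run:
```python
from plant import *
from plan import *
o=get_obs();print({k:o[k] for k in("clock","tool_pos","orientation","force","opening")})
c=calibration("wrist");p,d=snapshot("wrist");q,dq=snapshot("scene")
cv2.imwrite("pics/f.png",np.hstack([cv2.resize(p[0:245,110:390,::-1],(400,350)),cv2.resize(q[70:290,160:411,::-1],(400,350))]))
W=cloud(d,c);m=(W[...,2]>.05)&(W[...,2]<.072)&(p.min(-1)>60)&(np.hypot(W[...,0]-.531,W[...,1]+.307)<.1);P=W[m]
print(cv2.minAreaRect((P[:,:2]*1000).astype(np.float32)))
T=P[P[:,2]>.058];A=np.c_[T[:,:2]-[.531,-.307],np.ones(len(T))];print("plane slope,z",np.linalg.lstsq(A,T[:,2],rcond=None)[0].round(4))
```

```text
{'clock': 25.1, 'tool_pos': array([ 0.53913068, -0.21614472,  0.25653364]), 'orientation': array([-1.79911180e+02,  5.45813371e-02, -9.49037969e+01]), 'force': array([ 0.02818162, -0.21222231, -0.15888088]), 'opening': 0.03942790171023365}
((530.8849487304688, -307.78875732421875), (134.09451293945312, 93.61831665039062), 85.34822082519531)
plane slope,z [-0.0002 -0.0004  0.0618]
```

View pics/f.png

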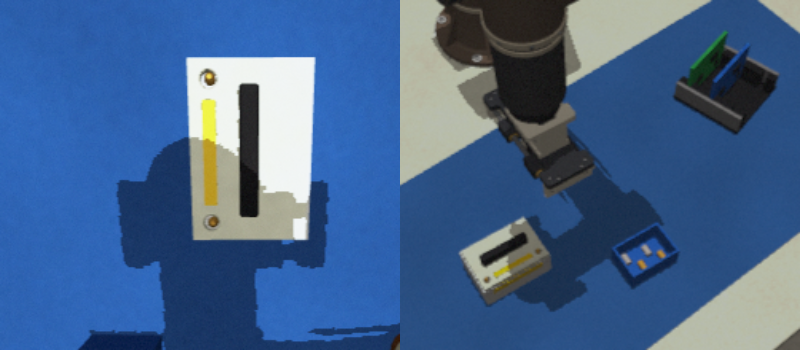

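The picture shows both brass pins standing through the holes, at (208,78) and (210,221) in the left crop. The cover is level, with its top at 62 mm as expected. The green and blue panels still stand in the rack, and the bin is where it was.

```bash
python3 -c "
from plant import *
print(close_job())"
```

```text
the job is handed in; nothing more can be done
None
```

The job is handed in at about 25 s of the 67 s: the cover was laid flat on the bench rib up and released, then picked up by its rib and lowered onto the housing, where it sits level with both pins through its holes, with the panels, bottle and bin left alone.

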